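# Swing the boom microscope over the specimen

## Robot

A 6-joint arm with a two-finger parallel gripper is mounted at the origin on the work surface. World frame = base frame: x ahead of the robot, y to its left, z up, the work surface at z = 0. Lengths are in m, angles in rad, forces in N, time in s.
With the tool pointing down it reaches from about 0.375 to 0.975 m from the base axis. Payload 3.8 kg.
Tool frame: the origin (TCP) lies at the very end of the fingers, on their centre line; the grasp point (between the pads) lies 19 mm behind it; z points along the fingers, y is the line along which they close (so a half turn about z gives the same grasp; the last joint's range is limited). The gripper opens to 85 mm and grips with 20 to 120 N. Pads are 22 mm wide; open, the fingers measure 114 mm over their backs; the gripper's body (76 mm by 85 mm) begins 54 mm behind the grasp point. The pads swing forward as they close: fully open they stand 13 mm farther back than shut.
Start: joints at [-1.262, 0.264, 1.604, -0, 1.274, -0.037], TCP at [0.229, -0.635, 0.231] pointing down, gripper open.
Joint ranges: [-2.63, 2.63], [-0.94, 2.18], [0.31, 2.57], [-1.31, 4.45], [0, 2.66], [-2.55, 2.55]. Speed limits (rad/s): [2.57, 2.57, 3.14, 3.14, 3.14, 3.14].

## Interface

Orientations are given as a rotation vector (axis times angle).
In Python, from workcell import bot, vision gives the robot as it stands. The module is installed in compiled form; this text tells all that it offers.
- The arm moves only by the tool play_rows, never from a script. Its argument "moves" is a list that holds one entry, the list of rows, each a list of 7 numbers: the turn, a rotation vector about the tool's x, y, z as a fraction of full scale, then the shift along the tool's x, y, z as a fraction of full scale, then the finger opening in mm, from 0 to 85.4. In form: [[[ax, ay, az, x, y, z, jaw], ...]]. A call has 1 to 5 rows; each row shifts and turns the commanded pose from where the row before left it, along the tool's axes as they then stand; what a row does not reach is not made up. Full scale, the value 1, is 0.1 m for a shift and 0.5 rad for a turn. A row lasts 1/12 s, in which the tool goes at most 41.7 mm and 7.16 degrees, less where a joint would pass 70% of its speed; a pose out of reach is approached as far as the arm can. A call with a number of a shift or a turn outside -1 to 1 is refused whole. A call with a gripper value outside its range is refused whole. The fingers move at their own pace and stop on an object; "newtons" is the grip in N (left out, the last holds). Time passes only in rows, so rows that do not move let the fingers close. It gives the time, the measured TCP pose, the force, the opening and the grip force at its end, in the units of the state.
- bot.read_state(): the state, without advancing time (a new reading comes with each control period).
- vision.read_camera(name): name is "scene" or "top" or "wrist"; returns a dict with "image" (384x512x3 uint8, red, green, blue), "depth" (384x512 float32, m along the optical axis (not along the pixel's ray), 0 where there is no reading), "K" (3x3 intrinsics, pixels), "R" (3x3) and "t" (3): a world point X has camera coordinates R X + t. Camera axes: x right, y down, z forward; pixel columns grow to the right and rows downward; lengths in m; the calibration is good to about 2 mm. A picture is of the moment at which its call begins.
- bot.finish_job(): hands the job in; it is judged then, once.
The state is a dict: "time": time; "q": joint angles; "joint_vel": joint speeds; "joint_torque": joint torques, N m; "tool_pos": TCP position; "tcp_rot": TCP orientation; "wrist_force": force on the tool from outside, world axes, zero at the start; "torque": the same for the moment, N m; "width": opening from 0.0 (shut) to 1.0 (fully open); "grip_force": force on a finger pad.
Only numpy, scipy, OpenCV 4.12 (cv2) and the standard library are available. Lean on these libraries where they do the work, as an engineer would, in place of code of your own. Each camera call takes 0.05 s, during which the arm holds its last target. There are 200 camera calls.

## Task

Swing the heavy boom microscope round its post until the lens stands centred over the green circuit-board specimen, and leave it there at rest with the hand clear of it. The boom runs on almost frictionless bearings: move it gently, only by pushing with the shut fingers on the inner faces of its two orange sprung pads, never run it fast or into its end stops, and touch neither the optics and frame nor the specimen stage. Let it stand still over the specimen for six seconds before you take the hand out, and leave the other things on the bench alone.

Things in the scene. Friction and masses are not known exactly. Their poses are not given: they have to be found in the camera images.
- boom (a joint): Boom angle (rad) about the post. 0: boom along the stand's -x (roughly to the robot); plus: free end swings to +y (robot's left). End stops at +-0.9, failure past +-0.85. Moment of inertia nominally 0.31 kg m2 (hidden, 0.75 to 1.3 times), bearing damping 0.006 N m s/rad, next to no dry friction: it coasts for long. Starts at rest near -0.5. Faster than 0.7 rad/s is a failure; 0.3 is gentle.
- stage (a joint): Angle (rad) of the specimen arm about the same post, same zero and sign as the boom, 0.15 to 0.55. Clamped stiff, not to be touched. Boom angle = stage angle puts the lens exactly above the specimen's centre.
- stand: White fixed base plate 170 x 260 x 18 mm with a vertical steel post of 34 mm diameter. Origin at bench level, 200 mm from the post's axis on the robot's side: the axis is at x = 200 mm in this frame, z up; boom and specimen arm turn about it. With the stand's yaw psi, a boom point at radius r and boom angle a lies at x = post_x - r cos(psi - a), y = post_y - r sin(psi - a).
- microscope: All rigid parts that swing (do not touch): white bar, counterweight, black and silver barrel (axis 200 mm from the post, radius 33, top 331 mm above the bench; ring of radius 56 at 195 to 215 mm) and aluminium pad rail. Origin under the barrel's axis at bench level; -x runs along the boom to the pads, y is the swing direction; yaw = stand's yaw minus boom angle. Nominally 8 kg.
- lens (a point): Centre of the lens' lower face, 200 mm from the post's axis, 95 mm above the bench.
- specimen (a point): Centre of the green circuit board (50 x 50 mm, with a black chip) on its round black stage (52 mm radius), 200 mm from the post's axis, 55 mm above the bench.
- yoke_mid (a point): Middle of the open space between the orange pads, 335 mm from the post, 175 mm above the bench: place for the shut fingers, tips about 160 mm above the bench. Free above, below and towards the robot; towards the post the pads' aluminium rail (part of the microscope) at 266 to 284 mm from the post, 158 to 192 mm above the bench, 434 mm long.
- pad_left: Orange sprung pad block at the +y side: 90 mm along the boom (290 to 380 mm from the post), 88 mm in the swing direction, 50 high (147 to 197 mm above the bench). Origin: centre of its inner face, at rest 75 mm from the middle. Slides outward (own +y) up to 38 mm on a spring of 18 N/m, 0.18 N s/m, no preload, 80 g. Pushed outward it drives the boom to plus. Over 20 N is a slam.
- pad_right: The same pad block at the -y side, its inner face 150 mm from the other's; it slides outward along its own -y, and pushed so it drives the boom to minus. Same spring, travel and limit. The springs throw the boom back from a finger that just stands still.
- case: Grey open lens case 130 x 190 x 35 mm, loose bystander. Origin under its centre.
- ring_light: Black ring light, 84 mm across, 22 mm high, loose bystander. Origin under its centre.
- objective: Dark steel spare objective, 44 mm across, 55 mm high, standing, loose bystander. Origin under its centre.
- cleaner: Amber glass bottle of lens cleaner, 48 mm across, 110 mm high, loose bystander. Origin under its centre.
- gauge_block: Steel gauge block 70 x 35 x 20 mm, loose bystander. Origin under its centre.
- dish: White ceramic dish, 90 mm across, 18 mm high, loose bystander. Origin under its centre.

How it is judged:
By the outcome, as a careful person would: the job done as asked, in the order asked, and still so for the second after the job is handed in, with the robot touching nothing.
It also fails if it takes over 54 s, if anything falls off the work surface, if the arm or the gripper's body presses on something with over 40 N, if the wrist force passes 120 N, or if a joint passes its speed limit or range.

## Working session

There is one attempt and no reset: what is moved stays moved. The work goes in short steps, Python scripts to look and compute and a tool call to move; the robot and the scene stay as the last step left them, time stands still between calls to the robot, and variables do not carry over. Pictures are saved under pics/ and viewed, at most 10 in all, crops included, and the job is handed in when it is done.

Besides the shell and the picture viewer there is one more tool, called as name(argument=value, ...), one argument or row to a line, values as JSON. play_rows: Moves the arm, as the interface text tells. Its arguments: {"type":"object","properties":{"moves":{"type":"array","items":{"type":"array","items":{"type":"array","items":{"type":"number"}}}},"newtons":{"type":"number"}},"required":["moves"]}

```bash
mkdir -p pics; cat > h.py <<'E'
import numpy as np, cv2
from workcell import bot, vision
def cam(n,save=None):
    c=vision.read_camera(n)
    if save: cv2.imwrite('pics/'+save,c['image'][:,:,::-1])
    return c
def pts(c):
    d=c['depth'];h,w=d.shape;v,u=np.mgrid[:h,:w]
    K=c['K'];p=np.stack([(u-K[0,2])/K[0,0]*d,(v-K[1,2])/K[1,1]*d,d],-1)
    return (p-c['t'])@c['R']
E
python3 - <<'E'
from h import *
s=cam('scene','s0.png');t=cam('top','t0.png')
cv2.imwrite('pics/a.png',np.hstack([s['image'],t['image']])[:,:,::-1][:,:, :].repeat(1,0))
im=np.hstack([s['image'],t['image']])[:,:,::-1]
cv2.imwrite('pics/b.png',cv2.resize(im,(800,300)))
for c in (s,t): print(c['K'],c['R'],c['t'],-c['R'].T@c['t'])
print(bot.read_state())
E
```

```text
[[464.58502541   0.         257.30903213]
 [  0.         464.58502541 193.21186616]
 [  0.           0.           1.        ]] [[-0.84540129  0.53408183  0.00729756]
 [ 0.5086939   0.80923035 -0.29389924]
 [-0.16287165 -0.24475057 -0.95580855]] [ 0.46340091 -0.27171914  1.67786279] [0.80325787 0.38304725 1.52047585]
[[387.63866747   0.         260.90548984]
 [  0.         387.63866747 192.55140048]
 [  0.           0.           1.        ]] [[ 0.08331832 -0.9965177  -0.00324528]
 [-0.97464146 -0.08080969 -0.20867157]
 [ 0.20768266  0.02054915 -0.97798039]] [-0.01414759  0.54958173  1.23557865] [0.28021562 0.00492312 1.32300786]
{'time': 0.1, 'q': array([-1.26192515e+00,  2.64667201e-01,  1.60528396e+00, -8.35559167e-06,
        1.27369809e+00, -3.69021869e-02]), 'joint_vel': array([ 0.0007673 , -0.00227774, -0.0010328 , -0.00049976,  0.00112553,
       -0.00069883]), 'joint_torque': array([-3.98354996e-05, -5.16705716e+01, -3.68590629e+01, -8.55704729e-05,
        6.27002286e-03,  1.06658405e-05]), 'tool_pos': array([ 0.22856073, -0.63440104,  0.23006855]), 'tcp_rot': array([-3.09275182e+00, -5.40091304e-01,  4.50084394e-04]), 'wrist_force': array([-0.35707692,  0.20480614,  0.3169994 ]), 'torque': array([ 0.04080307, -0.03546342, -0.02999577]), 'grip_force': 0.0, 'width': 1.002660642628301}
```

View pics/t0.png

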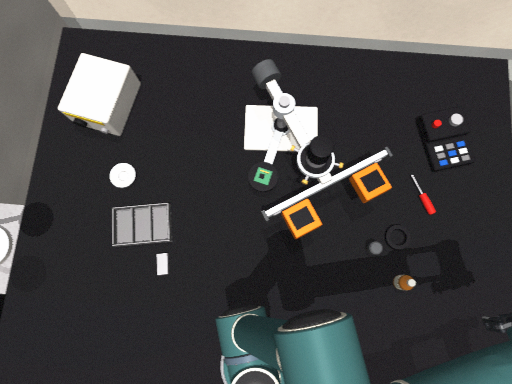

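View pics/s0.png

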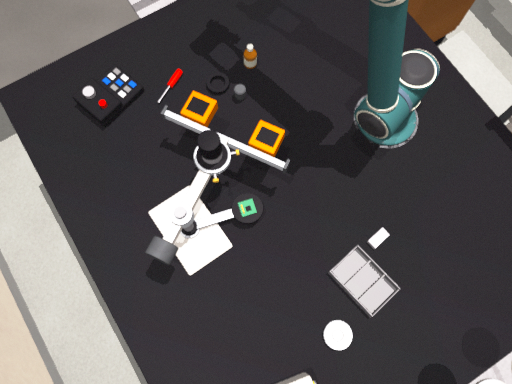

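The top view shows the post at about (284,103), the barrel at (318,155), the orange pads at (302,217) and (371,182), and the green board at (263,176). In the scene view the pads are at (267,138) and (199,108), and the board at (247,208).

```bash
cat >> h.py <<'E'
def ray(c,uv,z):
    o=-c['R'].T@c['t'];d=c['R'].T@np.linalg.inv(c['K'])@np.array([uv[0],uv[1],1.]);return o+d*(z-o[2])/d[2]
def masks(c):
    hsv=cv2.cvtColor(c['image'],cv2.COLOR_RGB2HSV)
    return cv2.inRange(hsv,(8,170,120),(25,255,255)),cv2.inRange(hsv,(60,90,60),(85,255,255))
E
python3 - <<'E'
from h import *
for n in ('scene','top'):
    c=cam(n);P=pts(c);o,g=masks(c)
    print(n)
    for nm,m,zr in (('orange',o,0.197),('green',g,0.055)):
        k,l,st,ce=cv2.connectedComponentsWithStats(m)
        for i in range(1,k):
            if st[i,4]<60: continue
            q=P[l==i]; print(nm,st[i],'z',np.percentile(q[:,2],[5,50,95]).round(3))
            top=(l==i)&(abs(P[...,2]-zr)<0.012)
            cs,_=cv2.findContours(top.astype(np.uint8),cv2.RETR_EXTERNAL,cv2.CHAIN_APPROX_NONE)
            cc=max(cs,key=cv2.contourArea)
            w=np.array([ray(c,p[0],zr)[:2] for p in cc],np.float32)
            r=cv2.minAreaRect(w); print('   rect',np.round(r[0],4),np.round(r[1],4),round(r[2],2), cv2.boxPoints(r).round(3).tolist())
    # heights: base plate / bar
    hi=P[(P[...,2]>0.20)&(P[...,0]>0.5)&(P[...,2]<0.36)]
    # plate
    hsv=cv2.cvtColor(c['image'],cv2.COLOR_RGB2HSV)
    m=(abs(P[...,2]-0.018)<0.008)&(hsv[...,2]>150)&(hsv[...,1]<60)
    k,l,st,ce=cv2.connectedComponentsWithStats(m.astype(np.uint8))
    for i in range(1,k):
        if st[i,4]>300:
            w=P[l==i][:,:2].astype(np.float32); print('plate?',st[i],cv2.minAreaRect(w))
    # barrel top
    m=abs(P[...,2]-0.331)<0.006
    print('z331 pts',m.sum(),[ (cv2.minEnclosingCircle(P[l==i][:,:2].astype(np.float32)),s[i,4]) for k,l,s,_ in [cv2.connectedComponentsWithStats(m.astype(np.uint8))] for i in range(1,k) if s[i,4]>40])
E
```

```text
scene
orange [244  49  13  11  94] z [0.065 0.077 0.089]Traceback (most recent call last):
  File "<stdin>", line 12, in <module>
ValueError: max() iterable argument is empty
```

```bash
python3 - <<'E'
from h import *
for n in ('scene','top'):
    c=cam(n);P=pts(c);o,g=masks(c)
    print(n)
    for nm,m,zr in (('orange',o,0.197),('green',g,0.055)):
        k,l,st,ce=cv2.connectedComponentsWithStats(m)
        for i in range(1,k):
            if st[i,4]<60: continue
            q=P[l==i]; print(nm,st[i],'z',np.percentile(q[:,2],[5,50,95]).round(3))
            top=(l==i)&(abs(P[...,2]-zr)<0.012)
            if top.sum()<50: continue
            cs,_=cv2.findContours(top.astype(np.uint8),cv2.RETR_EXTERNAL,cv2.CHAIN_APPROX_NONE)
            cc=max(cs,key=cv2.contourArea)
            w=np.array([ray(c,p[0],zr)[:2] for p in cc],np.float32)
            r=cv2.minAreaRect(w); print('   rect',np.round(r[0],4),np.round(r[1],4),round(r[2],2), cv2.boxPoints(r).round(3).tolist())
    hsv=cv2.cvtColor(c['image'],cv2.COLOR_RGB2HSV)
    m=(abs(P[...,2]-0.018)<0.008)&(hsv[...,2]>150)&(hsv[...,1]<60)
    k,l,st,ce=cv2.connectedComponentsWithStats(m.astype(np.uint8))
    for i in range(1,k):
        if st[i,4]>300:
            w=P[l==i][:,:2].astype(np.float32); print('plate?',st[i],cv2.minAreaRect(w))
    m=abs(P[...,2]-0.331)<0.006
    print('z331 pts',m.sum(),[ (cv2.minEnclosingCircle(P[l==i][:,:2].astype(np.float32)),s[i,4]) for k,l,s,_ in [cv2.connectedComponentsWithStats(m.astype(np.uint8))] for i in range(1,k) if s[i,4]>40])
    # black round stage under the board
    m=(abs(P[...,2]-0.052)<0.006)&(abs(P[...,0]-0.66)<.3)
    k,l,st,ce=cv2.connectedComponentsWithStats(m.astype(np.uint8))
    for i in range(1,k):
        if st[i,4]>150: print('stage?',st[i],cv2.minEnclosingCircle(P[l==i][:,:2].astype(np.float32)))
E
```

```text
scene
orange [244  49  13  11  98] z [0.066 0.076 0.088]
orange [180  90  38  37 637] z [0.002 0.195 0.201]
   rect [ 0.5834 -0.2927] [0.0934 0.0918] 32.63 [[0.5189999938011169, -0.27900001406669617], [0.5690000057220459, -0.3569999933242798], [0.6470000147819519, -0.3059999942779541], [0.5979999899864197, -0.2290000021457672]]
orange [248 119  37  38 609] z [0.002 0.196 0.201]
   rect [ 0.4573 -0.0935] [0.0931 0.0887] 32.63 [[0.39399999380111694, -0.08100000023841858], [0.44200000166893005, -0.15600000321865082], [0.5199999809265137, -0.10599999874830246], [0.4729999899864197, -0.03099999949336052]]
green [238 198  19  19 199] z [0.049 0.055 0.06 ]
   rect [0.6078 0.03  ] [0.0525 0.0512] 76.82 [[0.5770000219345093, 0.009999999776482582], [0.6269999742507935, -0.0010000000474974513], [0.6389999985694885, 0.05000000074505806], [0.5889999866485596, 0.061000000685453415]]
plate? [149 186  42  50 640] ((0.8286246061325073, -0.13017578423023224), (0.18828627467155457, 0.08775632828474045), 33.34893798828125)
plate? [ 174  224   59   52 1661] ((0.7983400821685791, 0.045137256383895874), (0
[... 1508 characters left out ...]
3105), (0.16940221190452576, 0.1128627210855484), 3.176151752471924)
plate? [293 106  24  35 525] ((0.8248758316040039, -0.1019977480173111), (0.13012592494487762, 0.08329959958791733), 3.252872943878174)
plate? [110 163  25  25 325] ((0.5799717307090759, 0.5190934538841248), (0.08766647428274155, 0.08544380217790604), 7.159657955169678)
z331 pts 947 [(((0.6320359706878662, -0.12367463856935501), 0.03292160853743553), np.int32(441)), (((0.15116766095161438, 0.05459160730242729), 0.03173017129302025), np.int32(52)), (((0.028537089005112648, 0.004779394716024399), 0.05126370117068291), np.int32(358))]
stage? [247 118  41  74 952] ((0.6885433197021484, 0.019915759563446045), 0.1338501274585724)
```

play_rows(
  moves=[
    [[0,0,0,0.28,-0.21,-0.01,0],[0,0,0,0.28,-0.21,-0.01,0],[0,0,0,0.28,-0.21,-0.01,0],[0,0,0,0.28,-0.21,-0.01,0],[0,0,0,0.28,-0.21,-0.01,0]],
  ],
)

```text
time: 0.67
tool_pos: [0.3254, -0.4874, 0.2362]
tcp_rot: [-3.095, -0.539, -0.0]
wrist_force: [1.0, 0.1, -0.4]
width: 0.296
grip_force: 0.0
```

play_rows(
  moves=[
    [[0,0,0,0.28,-0.21,-0.01,0],[0,0,0,0.28,-0.21,-0.01,0],[0,0,0,0.28,-0.21,-0.01,0],[0,0,0,0.28,-0.21,-0.01,0],[0,0,0,0.28,-0.21,-0.01,0]],
  ],
)

```text
time: 1.08
tool_pos: [0.4216, -0.341, 0.2414]
tcp_rot: [3.095, 0.54, 0.0]
wrist_force: [1.6, -0.8, 0.9]
width: 0.002
grip_force: 0.0
```

play_rows(
  moves=[
    [[0,0,0,0.28,-0.21,-0.01,0],[0,0,0,0.28,-0.21,-0.01,0],[0,0,0,0.28,-0.21,-0.01,0],[0,0,0,0.28,-0.21,-0.01,0],[0,0,0,0.26,-0.19,-0.01,0]],
  ],
)

```text
time: 1.5
tool_pos: [0.5167, -0.197, 0.2464]
tcp_rot: [-3.095, -0.541, -0.001]
wrist_force: [0.5, -0.9, -0.4]
width: 0.001
grip_force: 0.0
```

play_rows(
  moves=[
    [[0,0,-0.21,0,0,0,0],[0,0,-0.21,0,0,0,0],[0,0,0,0,0,0,0]],
  ],
)

```text
time: 1.75
tool_pos: [0.5163, -0.198, 0.2462]
tcp_rot: [-3.019, -0.869, 0.0]
wrist_force: [0.1, -0.5, -0.1]
width: -0.001
grip_force: 0.0
```

```bash
cat >> h.py <<'E'
from scipy.spatial.transform import Rotation as Ro
POST=np.array([0.8018,-0.016])
def boom(c):
    """barrel xy, yaw from barrel, yaw from rail line, pad centres"""
    P=pts(c);hsv=cv2.cvtColor(c['image'],cv2.COLOR_RGB2HSV)
    d=np.hypot(P[...,0]-POST[0],P[...,1]-POST[1])
    m=(abs(P[...,2]-0.331)<0.008)&(d<0.25)&(d>.15)
    k,l,s,ce=cv2.connectedComponentsWithStats(m.astype(np.uint8))
    i=1+np.argmax(s[1:,4]); v,u=np.nonzero(l==i)
    # centroid of the mask and enclosing circle on plane
    b=ray(c,ce[i],0.331)[:2]
    w=POST-b; yb=np.arctan2(w[1],w[0])
    m=(abs(P[...,2]-0.192)<0.010)&(hsv[...,1]<60)&(d>.25)&(d<.37)
    X=P[m][:,:2]; ang=yb
    for _ in range(4):
        e=np.array([np.cos(ang),np.sin(ang)]); r=(POST-X)@e
        X_=X[(abs(r-0.275)<0.012)]
        vx,vy,_,_=cv2.fitLine(X_.astype(np.float32),cv2.DIST_HUBER,0,.01,.01).ravel()
        if vy<0: vx,vy=-vx,-vy
        ang=np.arctan2(-vx,vy)
    o,_=masks(c);o=o.astype(bool)&(abs(P[...,2]-0.197)<.012)
    k,l,s,ce=cv2.connectedComponentsWithStats(o.astype(np.uint8))
    pads=[(ray(c,ce[j],.197)[:2].round(4).tolist(),int(s[j,4])) for j in range(1,k) if s[j,4]>80]
    return b,yb,ang,len(X_),pads
def fin():
    s=bot.read_state();p=s['tool_pos'];R=Ro.from_rotvec(s['tcp_rot']).as_matrix()
    w=POST-p[:2]
    return s['time'],p,np.hypot(*w),np.arctan2(w[1],w[0]),np.arctan2(R[1,0],R[0,0]),R[:,2],s['wrist_force']
E
python3 - <<'E'
from h import *
print(fin())
for n in ('scene','scene','scene','top'):
    b=boom(cam(n)); print(n,b[0].round(4),round(b[1],4),round(b[2],4),b[3:])
cam('scene','s1.png')
E
```

```text
(1.75, array([ 0.51626818, -0.19796303,  0.24620291]), np.float64(0.3385837633656715), np.float64(0.5673794565910024), np.float64(0.560211709203067), array([-1.83601104e-04,  1.77889360e-06, -9.99999983e-01]), array([ 0.06368328, -0.51397881, -0.11751149]))
scene [ 0.6339 -0.1221] 0.5632 0.5629 (744, [([0.5845, -0.29], 508), ([0.4599, -0.0922], 513)])
scene [ 0.6337 -0.1223] 0.564 0.5632 (747, [([0.5848, -0.2896], 513), ([0.4594, -0.0922], 511)])
scene [ 0.6338 -0.1223] 0.5641 0.563 (740, [([0.5841, -0.29], 507), ([0.4595, -0.0922], 513)])
top [ 0.6305 -0.1231] 0.5587 0.5677 (507, [([0.5449, -0.3045], 140), ([0.4567, -0.0867], 455)])
```

View pics/s1.png

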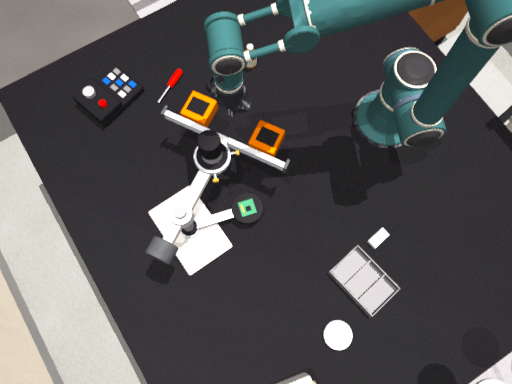

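play_rows(
  moves=[
    [[0,0,0,0.01,0,0.21,0],[0,0,0,0.01,0,0.22,0],[0,0,0,0.01,0,0.22,0],[0,0,0,0.01,0,0.21,0]],
  ],
)

```text
time: 2.33
tool_pos: [0.5191, -0.1973, 0.1595]
tcp_rot: [3.022, 0.858, 0.001]
wrist_force: [0.3, 0.9, -0.3]
width: 0.001
grip_force: 0.0
```

play_rows(
  moves=[
    [[0,0,0.07,0,-0.12,0,0],[0,0,0.07,0,-0.12,0,0],[0,0,0.07,0,-0.12,0,0],[0,0,0.06,0,-0.1,0,0],[0,0,0.03,0,-0.05,0,0]],
  ],
)

```text
time: 2.75
tool_pos: [0.4942, -0.1516, 0.1601]
tcp_rot: [-3.077, -0.628, 0.001]
wrist_force: [-0.1, -0.7, -0.5]
width: -0.001
grip_force: 0.0
```

```bash
cat >> h.py <<'E'
def rep(n=1,top=False):
    t,p,r,y,ty,_,F=fin()
    for _ in range(n):
        c=cam('scene');b=boom(c); 
        print('t%.2f boom %.4f (bar %.4f n%d) fing yaw %.4f tool yaw %.4f r %.4f z %.3f | rel mm %.1f'%(t,b[2],b[1],b[3],y,ty,r,p[2],(b[2]-y)*335),b[4],'F',F.round(1))
E
python3 - <<'E'
from h import *
rep(2)
c=cam('scene');cv2.imwrite('pics/s2.png',cv2.resize(c['image'][60:220,130:330,::-1],(800,640))[:600])
E
```

```text
t2.75 boom 0.5645 (bar 0.5639 n739) fing yaw 0.4151 tool yaw 0.4028 r 0.3362 z 0.160 | rel mm 50.0 [([0.584, -0.2901], 509), ([0.4583, -0.0874], 456)] F [-0.1 -0.7 -0.5]
t2.75 boom 0.5638 (bar 0.5640 n743) fing yaw 0.4151 tool yaw 0.4028 r 0.3362 z 0.160 | rel mm 49.8 [([0.5841, -0.2894], 512), ([0.4584, -0.0874], 453)] F [-0.1 -0.7 -0.5]
```

View pics/s2.png

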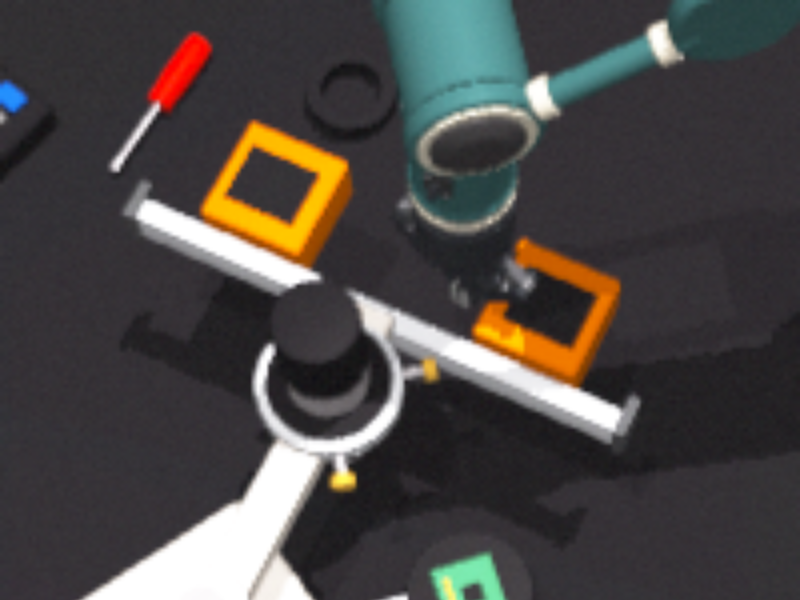

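The yoke picture shows the shut fingers between the pads, just short of the left pad (crop pixel about (490,300)). The boom has not moved yet. Now a gentle push.

play_rows(
  moves=[
    [[0,0,0.03,0,-0.05,0,0],[0,0,0.03,0,-0.05,0,0],[0,0,0.03,0,-0.05,0,0],[0,0,0.03,0,-0.05,0,0],[0,0,0.03,0,-0.05,0,0]],
  ],
)

```text
time: 3.32
tool_pos: [0.4857, -0.1284, 0.1603]
tcp_rot: [3.099, 0.515, -0.0]
wrist_force: [0.4, -1.2, -0.1]
width: -0.001
grip_force: 0.1
```

play_rows(
  moves=[
    [[0,0,0.01,0,-0.02,0,0],[0,0,0.02,0,-0.03,0,0],[0,0,0.02,0,-0.03,0,0]],
  ],
)

```text
time: 3.57
tool_pos: [0.4833, -0.1209, 0.1603]
tcp_rot: [3.105, 0.477, 0.0]
wrist_force: [-1.0, -0.4, 0.4]
width: 0.001
grip_force: 0.1
```

```bash
python3 -c "
from h import *
rep(1)"
```

```text
t3.57 boom 0.5310 (bar 0.5326 n748) fing yaw 0.3181 tool yaw 0.3050 r 0.3353 z 0.160 | rel mm 71.3 [([0.5758, -0.2833], 510), ([0.4484, -0.0637], 441)] F [-1.  -0.4  0.4]
```

play_rows(
  moves=[
    [[0,0,-0.03,0,0.05,0,0],[0,0,-0.06,0,0.1,0,0]],
  ],
)

```text
time: 3.78
tool_pos: [0.4879, -0.1351, 0.1603]
tcp_rot: [-3.092, -0.552, 0.0]
wrist_force: [1.1, 0.5, -0.3]
width: 0.001
grip_force: 0.0
```

```bash
python3 -c "
from h import *
rep(4)"
```

```text
t3.78 boom 0.4979 (bar 0.4983 n757) fing yaw 0.3625 tool yaw 0.3536 r 0.3357 z 0.160 | rel mm 45.4 [([0.5664, -0.2755], 516), ([0.4528, -0.0635], 465)] F [ 1.1  0.5 -0.3]
t3.78 boom 0.4904 (bar 0.4917 n754) fing yaw 0.3625 tool yaw 0.3536 r 0.3357 z 0.160 | rel mm 42.9 [([0.5649, -0.2738], 506), ([0.4526, -0.0607], 473)] F [ 1.1  0.5 -0.3]
t3.78 boom 0.4835 (bar 0.4831 n774) fing yaw 0.3625 tool yaw 0.3536 r 0.3357 z 0.160 | rel mm 40.6 [([0.563, -0.2713], 513), ([0.4526, -0.059], 471)] F [ 1.1  0.5 -0.3]
t3.78 boom 0.4747 (bar 0.4771 n773) fing yaw 0.3625 tool yaw 0.3536 r 0.3357 z 0.160 | rel mm 37.6 [([0.5608, -0.2697], 513), ([0.4538, -0.0574], 478)] F [ 1.1  0.5 -0.3]
```

play_rows(
  moves=[
    [[0,0,0.1,0,0,0,0],[0,0,0.1,0,0,0,0],[0,0,0.1,0,0,0,0],[0,0,0,0,0,0,0],[0,0,0,0,0,0,0]],
  ],
)

```text
time: 4.4
tool_pos: [0.4878, -0.1352, 0.1602]
tcp_rot: [-3.125, -0.317, 0.0]
wrist_force: [-1.1, 0.2, 0.1]
width: 0.007
grip_force: 0.0
```

play_rows(
  moves=[
    [[0,0,0,0,0,0,0],[0,0,0,0,0,0,0],[0,0,0,0,0,0,0],[0,0,0,0,0,0,0],[0,0,0,0,0,0,0]],
  ],
)

```text
time: 4.82
tool_pos: [0.488, -0.1354, 0.1603]
tcp_rot: [3.126, 0.315, 0.0]
wrist_force: [-0.4, 0.6, -0.2]
width: 0.002
grip_force: 0.0
```

```bash
python3 -c "
from h import *
rep(1)"
```

```text
t4.82 boom 0.3421 (bar 0.3409 n788) fing yaw 0.3636 tool yaw 0.2010 r 0.3358 z 0.160 | rel mm -7.2 [([0.5333, -0.2373], 465), ([0.4502, -0.0148], 537)] F [-0.4  0.6 -0.2]
```

play_rows(
  moves=[
    [[0,0,0,0,0,0,0],[0,0,0,0,0,0,0],[0,0,0,0,0,0,0],[0,0,0,0,0,0,0],[0,0,0,0,0,0,0]],
  ],
)

```text
time: 5.28
tool_pos: [0.488, -0.1354, 0.1603]
tcp_rot: [-3.126, -0.315, 0.0]
wrist_force: [0.3, 0.1, -0.1]
width: 0.001
grip_force: 0.0
```

```bash
python3 -c "
from h import *
rep(2)"
```

```text
t5.28 boom 0.2738 (bar 0.2741 n806) fing yaw 0.3636 tool yaw 0.2008 r 0.3358 z 0.160 | rel mm -30.1 [([0.527, -0.2208], 360), ([0.4509, 0.0083], 530)] F [ 0.3  0.1 -0.1]
t5.28 boom 0.2656 (bar 0.2649 n814) fing yaw 0.3636 tool yaw 0.2008 r 0.3358 z 0.160 | rel mm -32.8 [([0.5266, -0.2192], 353), ([0.4514, 0.011], 539)] F [ 0.3  0.1 -0.1]
```

play_rows(
  moves=[
    [[0,0,0,0,0,0,0],[0,0,0,0,0,0,0],[0,0,0,0,0,0,0],[0,0,0,0,0,0,0],[0,0,0,0,0,0,0]],
  ],
)

```text
time: 5.8
tool_pos: [0.488, -0.1354, 0.1603]
tcp_rot: [-3.126, -0.315, 0.0]
wrist_force: [-0.4, 0.5, 0.0]
width: 0.002
grip_force: 0.0
```

play_rows(
  moves=[
    [[0,0,0,0,0,0,0],[0,0,0,0,0,0,0],[0,0,0,0,0,0,0],[0,0,0,0,0,0,0],[0,0,0,0,0,0,0]],
  ],
)

```text
time: 6.22
tool_pos: [0.4879, -0.1354, 0.1602]
tcp_rot: [-3.126, -0.315, 0.0]
wrist_force: [-1.2, -0.5, 0.1]
width: -0.001
grip_force: 0.1
```

```bash
python3 -c "
from h import *
rep(2)"
```

```text
t6.22 boom 0.1444 (bar 0.1430 n830) fing yaw 0.3635 tool yaw 0.2008 r 0.3358 z 0.160 | rel mm -73.4 [([0.5197, -0.1902], 252), ([0.4558, 0.0532], 523)] F [-1.2 -0.5  0.1]
t6.22 boom 0.1391 (bar 0.1389 n833) fing yaw 0.3635 tool yaw 0.2008 r 0.3358 z 0.160 | rel mm -75.2 [([0.5195, -0.1907], 254), ([0.4558, 0.0544], 516)] F [-1.2 -0.5  0.1]
```

play_rows(
  moves=[
    [[0,0,0,0,0,0,0],[0,0,0.05,0,-0.15,0,0],[0,0,0.05,0,-0.15,0,0]],
  ],
)

```text
time: 6.57
tool_pos: [0.4825, -0.1062, 0.1603]
tcp_rot: [3.133, 0.232, 0.0]
wrist_force: [0.2, -0.1, -0.7]
width: 0.001
grip_force: 0.0
```

```bash
python3 -c "
from h import *
rep(2)"
```

```text
t6.57 boom 0.1281 (bar 0.1273 n833) fing yaw 0.2753 tool yaw 0.1481 r 0.3318 z 0.160 | rel mm -49.3 [([0.5124, -0.1809], 280), ([0.4563, 0.0578], 516)] F [ 0.2 -0.1 -0.7]
t6.57 boom 0.1265 (bar 0.1260 n835) fing yaw 0.2753 tool yaw 0.1481 r 0.3318 z 0.160 | rel mm -49.8 [([0.5113, -0.1832], 278), ([0.457, 0.0583], 521)] F [ 0.2 -0.1 -0.7]
```

play_rows(
  moves=[
    [[0,0,0,0,0,0,0],[0,0,0,0,0,0,0],[0,0,0,0,0,0,0],[0,0,0,0,0,0,0]],
  ],
)

```text
time: 7.0
tool_pos: [0.4826, -0.1065, 0.1604]
tcp_rot: [3.132, 0.236, 0.0]
wrist_force: [0.1, -0.9, 0.2]
width: -0.003
grip_force: 0.0
```

```bash
python3 -c "
from h import *
rep(2)"
```

```text
t7.00 boom 0.1163 (bar 0.1160 n824) fing yaw 0.2761 tool yaw 0.1506 r 0.3318 z 0.160 | rel mm -53.6 [([0.5117, -0.1743], 264), ([0.4575, 0.0613], 517)] F [ 0.1 -0.9  0.2]
t7.00 boom 0.1154 (bar 0.1136 n836) fing yaw 0.2761 tool yaw 0.1506 r 0.3318 z 0.160 | rel mm -53.8 [([0.5116, -0.1744], 262), ([0.4575, 0.0613], 508)] F [ 0.1 -0.9  0.2]
```

play_rows(
  moves=[
    [[0,0,0.03,0,-0.04,0,0],[0,0,0,0,0,0,0],[0,0,0,0,0,0,0],[0,0,0,0,0,0,0],[0,0,0,0,0,0,0]],
  ],
)

```text
time: 7.52
tool_pos: [0.4818, -0.102, 0.1603]
tcp_rot: [3.134, 0.213, 0.0]
wrist_force: [0.4, 1.3, -0.1]
width: 0.003
grip_force: 0.0
```

play_rows(
  moves=[
    [[0,0,0.03,0,-0.04,0,0],[0,0,0,0,0,0,0],[0,0,0,0,0,0,0],[0,0,0,0,0,0,0],[0,0,0,0,0,0,0]],
  ],
)

```text
time: 7.93
tool_pos: [0.4812, -0.098, 0.1603]
tcp_rot: [3.136, 0.19, 0.0]
wrist_force: [-0.2, -0.5, -0.7]
width: -0.001
grip_force: 0.0
```

play_rows(
  moves=[
    [[0,0,0.03,0,-0.04,0,0],[0,0,0,0,0,0,0],[0,0,0,0,0,0,0],[0,0,0,0,0,0,0],[0,0,0,0,0,0,0]],
  ],
)

```text
time: 8.35
tool_pos: [0.4808, -0.0941, 0.1603]
tcp_rot: [3.137, 0.166, 0.0]
wrist_force: [0.0, 1.5, 0.0]
width: -0.0
grip_force: 0.0
```

play_rows(
  moves=[
    [[0,0,0.03,0,-0.04,0,0],[0,0,0,0,0,0,0],[0,0,0,0,0,0,0],[0,0,0,0,0,0,0],[0,0,0,0,0,0,0]],
  ],
)

```text
time: 8.77
tool_pos: [0.4804, -0.0901, 0.1603]
tcp_rot: [3.138, 0.143, 0.0]
wrist_force: [-0.7, -0.3, -0.2]
width: 0.004
grip_force: 0.0
```

```bash
python3 -c "
from h import *
rep(2)"
```

```text
t8.77 boom 0.0716 (bar 0.0716 n852) fing yaw 0.2265 tool yaw 0.0909 r 0.3299 z 0.160 | rel mm -51.9 [([0.5058, -0.1612], 253), ([0.4608, 0.0751], 490)] F [-0.7 -0.3 -0.2]
t8.77 boom 0.0708 (bar 0.0701 n842) fing yaw 0.2265 tool yaw 0.0909 r 0.3299 z 0.160 | rel mm -52.2 [([0.506, -0.1608], 250), ([0.4609, 0.076], 498)] F [-0.7 -0.3 -0.2]
```

play_rows(
  moves=[
    [[0,0,0.02,0,-0.035,0,0],[0,0,0,0,0,0,0],[0,0,0,0,0,0,0],[0,0,0,0,0,0,0],[0,0,0,0,0,0,0]],
  ],
)

```text
time: 9.28
tool_pos: [0.48, -0.0866, 0.1603]
tcp_rot: [3.139, 0.127, 0.0]
wrist_force: [0.2, -0.4, -0.4]
width: -0.003
grip_force: 0.0
```

play_rows(
  moves=[
    [[0,0,0.02,0,-0.035,0,0],[0,0,0,0,0,0,0],[0,0,0,0,0,0,0],[0,0,0,0,0,0,0],[0,0,0,0,0,0,0]],
  ],
)

```text
time: 9.7
tool_pos: [0.4797, -0.0831, 0.1603]
tcp_rot: [3.14, 0.111, -0.0]
wrist_force: [-0.5, -1.4, -1.0]
width: -0.002
grip_force: 0.0
```

play_rows(
  moves=[
    [[0,0,0.02,0,-0.035,0,0],[0,0,0,0,0,0,0],[0,0,0,0,0,0,0],[0,0,0,0,0,0,0],[0,0,0,0,0,0,0]],
  ],
)

```text
time: 10.12
tool_pos: [0.4795, -0.0796, 0.1603]
tcp_rot: [3.14, 0.096, 0.0]
wrist_force: [0.4, 0.3, -0.3]
width: -0.003
grip_force: 0.0
```

play_rows(
  moves=[
    [[0,0,0.02,0,-0.035,0,0],[0,0,0,0,0,0,0],[0,0,0,0,0,0,0],[0,0,0,0,0,0,0],[0,0,0,0,0,0,0]],
  ],
)

```text
time: 10.53
tool_pos: [0.4793, -0.0761, 0.1603]
tcp_rot: [3.141, 0.08, 0.0]
wrist_force: [-0.1, 0.2, 0.7]
width: 0.005
grip_force: 0.0
```

play_rows(
  moves=[
    [[0,0,0.02,0,-0.035,0,0],[0,0,0,0,0,0,0],[0,0,0,0,0,0,0],[0,0,0,0,0,0,0],[0,0,0,0,0,0,0]],
  ],
)

```text
time: 10.95
tool_pos: [0.4791, -0.0726, 0.1603]
tcp_rot: [3.141, 0.064, 0.0]
wrist_force: [-0.4, -0.0, 0.3]
width: -0.0
grip_force: 0.0
```

play_rows(
  moves=[
    [[0,0,0.02,0,-0.035,0,0],[0,0,0,0,0,0,0],[0,0,0,0,0,0,0],[0,0,0,0,0,0,0],[0,0,0,0,0,0,0]],
  ],
)

```text
time: 11.37
tool_pos: [0.479, -0.0691, 0.1603]
tcp_rot: [3.141, 0.049, 0.0]
wrist_force: [-0.6, -0.6, 0.5]
width: 0.001
grip_force: 0.0
```

```bash
python3 -c "
from h import *
rep(1)
for n in ('scene','top'):
    c=cam(n);b=boom(c);_,g=masks(c);k,l,s,ce=cv2.connectedComponentsWithStats(g)
    j=[i for i in range(1,k) if s[i,4]>60]; print(n,b[0],b[1:3],[(s[i].tolist(),cv2.minAreaRect(np.array([ray(c,(u,v),.055)[:2] for v,u in np.argwhere(l==i)],np.float32))[:2]) for i in j])
"
```

```text
t11.37 boom 0.0159 (bar 0.0157 n843) fing yaw 0.1631 tool yaw 0.0309 r 0.3272 z 0.160 | rel mm -49.3 [([0.5001, -0.1449], 239), ([0.4664, 0.0932], 469)] F [-0.6 -0.6  0.5]
scene [ 0.60331444 -0.01877251] (np.float64(0.013967424360884426), np.float32(0.015324548)) [([237, 198, 20, 19, 201], ((0.6080073714256287, 0.0300031416118145), (0.052449267357587814, 0.051769062876701355)))]
top [ 0.60290949 -0.01826082] (np.float64(0.011366691204423345), np.float32(0.013564185)) []
```

play_rows(
  moves=[
    [[0,0,0,-0.02,-0.25,0,0],[0,0,0,-0.02,-0.25,0,0],[0,0,0,-0.02,-0.25,0,0],[0,0,0,-0.02,-0.2,0,0],[0,0,0.02,-0.02,-0.12,0,0]],
  ],
)

```text
time: 11.93
tool_pos: [0.4654, 0.0392, 0.1603]
tcp_rot: [-3.141, -0.034, -0.0]
wrist_force: [0.5, -1.0, 0.6]
width: -0.001
grip_force: 0.0
```

```bash
python3 -c "
from h import *
rep(1)"
```

```text
t11.93 boom 0.0039 (bar 0.0034 n844) fing yaw -0.1627 tool yaw 0.0216 r 0.3409 z 0.160 | rel mm 55.8 [([0.4708, -0.132], 516), ([0.4714, 0.1022], 402)] F [ 0.5 -1.   0.6]
```

play_rows(
  moves=[
    [[0,0,0,0,-0.05,0,0],[0,0,0,0,-0.05,0,0],[0,0,0,0,-0.05,0,0],[0,0,0,0,-0.01,0,0],[0,0,0,0,-0.01,0,0]],
  ],
)

```text
time: 12.4
tool_pos: [0.4655, 0.0543, 0.1603]
tcp_rot: [3.141, 0.032, 0.0]
wrist_force: [-0.0, 0.4, -0.6]
width: 0.002
grip_force: 0.1
```

play_rows(
  moves=[
    [[0,0,0,0,0.05,0,0],[0,0,0,0,0.15,0,0],[0,0,0,0,0.2,0,0]],
  ],
)

```text
time: 12.65
tool_pos: [0.4662, 0.0143, 0.1603]
tcp_rot: [-3.141, -0.035, 0.0]
wrist_force: [-0.2, -0.2, -0.9]
width: 0.001
grip_force: 0.0
```

```bash
python3 -c "
from h import *
rep(3)"
```

```text
t12.65 boom -0.0300 (bar -0.0311 n843) fing yaw -0.0900 tool yaw 0.0224 r 0.3370 z 0.160 | rel mm 20.1 [([0.4693, -0.1215], 498), ([0.4716, 0.1099], 442)] F [-0.2 -0.2 -0.9]
t12.65 boom -0.0336 (bar -0.0335 n845) fing yaw -0.0900 tool yaw 0.0224 r 0.3370 z 0.160 | rel mm 18.9 [([0.4697, -0.1214], 482), ([0.4722, 0.1095], 453)] F [-0.2 -0.2 -0.9]
t12.65 boom -0.0383 (bar -0.0373 n856) fing yaw -0.0900 tool yaw 0.0224 r 0.3370 z 0.160 | rel mm 17.3 [([0.4692, -0.1199], 478), ([0.472, 0.1103], 442)] F [-0.2 -0.2 -0.9]
```

play_rows(
  moves=[
    [[0,0,0.08,0,0.08,0,0],[0,0,0.08,0,0.08,0,0],[0,0,0.08,0,0.08,0,0],[0,0,0.08,0,0.08,0,0],[0,0,0.08,0,0.08,0,0]],
  ],
)

```text
time: 13.22
tool_pos: [0.4637, -0.0261, 0.1603]
tcp_rot: [3.128, -0.287, 0.0]
wrist_force: [-0.2, 0.8, 0.4]
width: 0.001
grip_force: 0.0
```

```bash
python3 -c "
from h import *
rep(1)"
```

```text
t13.22 boom -0.0702 (bar -0.0710 n853) fing yaw 0.0298 tool yaw -0.1831 r 0.3382 z 0.160 | rel mm -33.5 [([0.4841, -0.1164], 288), ([0.4755, 0.1213], 428)] F [-0.2  0.8  0.4]
```

play_rows(
  moves=[
    [[0,0,0,0,0,0,0],[0,0,0,0,0,0,0],[0,0,0,0,0,0,0],[0,0,0,0,0,0,0],[0,0,0,0,0,0,0]],
  ],
)

```text
time: 13.68
tool_pos: [0.4638, -0.0251, 0.1603]
tcp_rot: [-3.129, 0.28, 0.0]
wrist_force: [-0.5, 0.0, -0.4]
width: -0.003
grip_force: 0.0
```

```bash
python3 -c "
from h import *
rep(2)"
```

```text
t13.68 boom -0.1015 (bar -0.1032 n858) fing yaw 0.0268 tool yaw -0.1787 r 0.3381 z 0.160 | rel mm -43.0 [([0.4847, -0.1063], 264), ([0.4802, 0.1312], 426)] F [-0.5  0.  -0.4]
t13.68 boom -0.1064 (bar -0.1040 n860) fing yaw 0.0268 tool yaw -0.1787 r 0.3381 z 0.160 | rel mm -44.6 [([0.4849, -0.1057], 263), ([0.4812, 0.1328], 429)] F [-0.5  0.  -0.4]
```

play_rows(
  moves=[
    [[0,0,0,0,0,0,0],[0,0,0,0,0,0,0],[0,0,0,0,0,0,0],[0,0,0,0,0,0,0],[0,0,0,0,0,0,0]],
  ],
)

```text
time: 14.2
tool_pos: [0.4638, -0.0253, 0.1603]
tcp_rot: [3.129, -0.281, 0.0]
wrist_force: [-0.1, 0.2, 0.6]
width: -0.003
grip_force: 0.0
```

play_rows(
  moves=[
    [[0,0,0,0,0,0,0],[0,0,0,0,0,0,0],[0,0,0,0,0,0,0],[0,0,0,0,0,0,0],[0,0,0,0,0,0,0]],
  ],
)

```text
time: 14.62
tool_pos: [0.4638, -0.0253, 0.1603]
tcp_rot: [-3.129, 0.281, 0.0]
wrist_force: [-0.1, -0.0, -0.3]
width: 0.004
grip_force: 0.0
```

```bash
python3 -c "
from h import *
rep(3)"
```

```text
t14.62 boom -0.1629 (bar -0.1651 n844) fing yaw 0.0276 tool yaw -0.1792 r 0.3382 z 0.160 | rel mm -63.8 [([0.4832, -0.0877], 237), ([0.491, 0.1513], 407)] F [-0.1 -0.  -0.3]
t14.62 boom -0.1671 (bar -0.1692 n862) fing yaw 0.0276 tool yaw -0.1792 r 0.3382 z 0.160 | rel mm -65.2 [([0.483, -0.087], 234), ([0.492, 0.1521], 402)] F [-0.1 -0.  -0.3]
t14.62 boom -0.1698 (bar -0.1706 n850) fing yaw 0.0276 tool yaw -0.1792 r 0.3382 z 0.160 | rel mm -66.2 [([0.4829, -0.0874], 233), ([0.4909, 0.1535], 401)] F [-0.1 -0.  -0.3]
```

play_rows(
  moves=[
    [[0,0,0,0,0,0,0],[0,0,0,0,0,0,0],[0,0,0,0,0,0,0],[0,0,0,0,-0.1,0,0],[0,0,0,0,-0.1,0,0]],
  ],
)

```text
time: 15.18
tool_pos: [0.4675, -0.0052, 0.1604]
tcp_rot: [-3.129, 0.283, -0.0]
wrist_force: [0.5, 0.1, 0.3]
width: 0.002
grip_force: 0.0
```

```bash
python3 -c "
from h import *
rep(2)"
```

```text
t15.18 boom -0.1817 (bar -0.1824 n855) fing yaw -0.0322 tool yaw -0.1806 r 0.3345 z 0.160 | rel mm -50.1 [([0.4814, -0.083], 232), ([0.4941, 0.1565], 384)] F [0.5 0.1 0.3]
t15.18 boom -0.1823 (bar -0.1831 n853) fing yaw -0.0322 tool yaw -0.1806 r 0.3345 z 0.160 | rel mm -50.3 [([0.4805, -0.0851], 235), ([0.4946, 0.1571], 394)] F [0.5 0.1 0.3]
```

play_rows(
  moves=[
    [[0,0,0,0,0,0,0],[0,0,0,0,0,0,0],[0,0,0,0,0,0,0],[0,0,0,0,0,0,0],[0,0,0,0,0,0,0]],
  ],
)

```text
time: 15.7
tool_pos: [0.4673, -0.0058, 0.1603]
tcp_rot: [3.129, -0.281, 0.0]
wrist_force: [0.6, 0.4, 0.9]
width: -0.004
grip_force: 0.0
```

```bash
python3 -c "
from h import *
rep(2)"
```

```text
t15.70 boom -0.1855 (bar -0.1857 n855) fing yaw -0.0304 tool yaw -0.1794 r 0.3346 z 0.160 | rel mm -52.0 [([0.4815, -0.081], 233), ([0.4955, 0.1582], 393)] F [0.6 0.4 0.9]
t15.70 boom -0.1858 (bar -0.1851 n852) fing yaw -0.0304 tool yaw -0.1794 r 0.3346 z 0.160 | rel mm -52.1 [([0.4813, -0.0811], 230), ([0.4952, 0.1581], 391)] F [0.6 0.4 0.9]
```

play_rows(
  moves=[
    [[0,0,0,0,-0.02,0,0],[0,0,0,0,0,0,0],[0,0,0,0,0,0,0],[0,0,0,0,0,0,0],[0,0,0,0,0,0,0]],
  ],
)

```text
time: 16.22
tool_pos: [0.4677, -0.0037, 0.1603]
tcp_rot: [-3.129, 0.281, -0.0]
wrist_force: [-0.4, -0.3, 0.5]
width: -0.001
grip_force: 0.0
```

play_rows(
  moves=[
    [[0,0,0,0,-0.02,0,0],[0,0,0,0,0,0,0],[0,0,0,0,0,0,0],[0,0,0,0,0,0,0],[0,0,0,0,0,0,0]],
  ],
)

```text
time: 16.63
tool_pos: [0.468, -0.0017, 0.1603]
tcp_rot: [3.129, -0.281, -0.0]
wrist_force: [0.0, -0.3, -0.2]
width: 0.002
grip_force: 0.0
```

play_rows(
  moves=[
    [[0,0,0,0,-0.02,0,0],[0,0,0,0,0,0,0],[0,0,0,0,0,0,0],[0,0,0,0,0,0,0],[0,0,0,0,0,0,0]],
  ],
)

```text
time: 17.05
tool_pos: [0.4684, 0.0002, 0.1603]
tcp_rot: [3.129, -0.281, -0.0]
wrist_force: [0.1, 0.8, -0.1]
width: -0.001
grip_force: 0.0
```

play_rows(
  moves=[
    [[0,0,0,0,0,0,0],[0,0,0,0,0,0,0],[0,0,0,0,0,0,0],[0,0,0,0,0,0,0],[0,0,0,0,0,0,0]],
  ],
)

```text
time: 17.47
tool_pos: [0.4684, 0.0002, 0.1603]
tcp_rot: [3.129, -0.281, -0.0]
wrist_force: [-0.2, 0.4, 0.2]
width: 0.002
grip_force: 0.0
```

```bash
python3 -c "
from h import *
rep(2)
c=cam('top','t2.png');b=boom(c);print(b)
c=cam('scene');cv2.imwrite('pics/s3.png',cv2.resize(c['image'][90:240,130:330,::-1],(800,600)))
"
```

```text
t17.47 boom -0.1968 (bar -0.1960 n858) fing yaw -0.0485 tool yaw -0.1792 r 0.3338 z 0.160 | rel mm -49.7 [([0.4807, -0.0772], 230), ([0.4967, 0.1617], 386)] F [-0.2  0.4  0.2]
t17.47 boom -0.1977 (bar -0.1981 n855) fing yaw -0.0485 tool yaw -0.1792 r 0.3338 z 0.160 | rel mm -50.0 [([0.4806, -0.0774], 230), ([0.4975, 0.1619], 390)] F [-0.2  0.4  0.2]
(array([0.6031671 , 0.02203504]), np.float64(-0.18919393249923544), np.float32(-0.19822796), 533, [([0.4938, 0.1633], 573), ([0.4443, -0.1007], 187), ([0.4273, -0.0344], 120)])
```

View pics/s3.png

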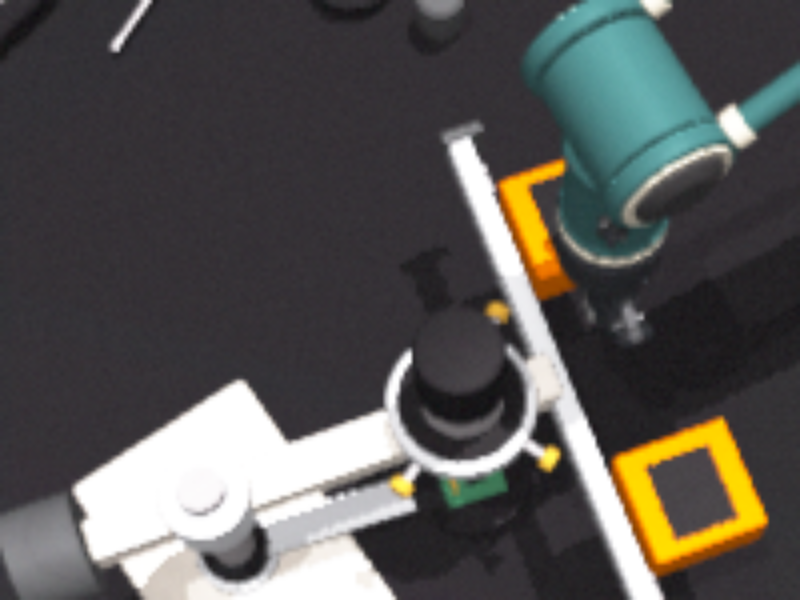

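View pics/t2.png

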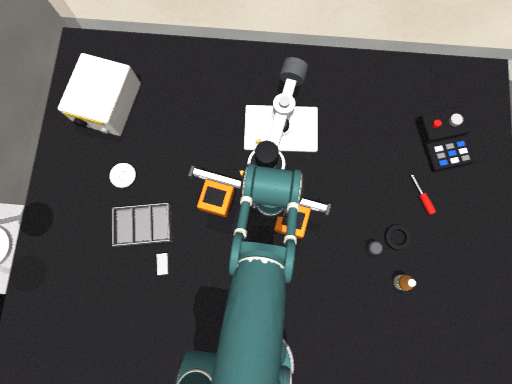

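The scene crop shows the lens ring (460,410) nearly over the green board, and the top view shows the same, with the hand between the pads. The boom still has about 0.037 rad to coast.

play_rows(
  moves=[
    [[0,0,0,0,-0.02,0,0],[0,0,0,0,0,0,0],[0,0,0,0,0,0,0],[0,0,0,0,0,0,0],[0,0,0,0,0,0,0]],
  ],
)

```text
time: 18.08
tool_pos: [0.4688, 0.0022, 0.1603]
tcp_rot: [3.129, -0.281, -0.0]
wrist_force: [0.4, -0.2, -0.6]
width: 0.002
grip_force: 0.0
```

play_rows(
  moves=[
    [[0,0,0,0,-0.02,0,0],[0,0,0,0,0,0,0],[0,0,0,0,0,0,0],[0,0,0,0,0,0,0],[0,0,0,0,0,0,0]],
  ],
)

```text
time: 18.5
tool_pos: [0.4691, 0.0042, 0.1603]
tcp_rot: [3.129, -0.281, -0.0]
wrist_force: [0.2, 0.6, -0.5]
width: 0.0
grip_force: 0.0
```

play_rows(
  moves=[
    [[0,0,0.05,0,0,0,0],[0,0,0.05,0,0,0,0],[0,0,0,0,0,0,0],[0,0,0,0,0,0,0],[0,0,0,0,0,0,0]],
  ],
)

```text
time: 18.92
tool_pos: [0.4691, 0.0041, 0.1603]
tcp_rot: [3.121, -0.358, 0.0]
wrist_force: [0.2, 0.2, -0.4]
width: 0.001
grip_force: 0.0
```

play_rows(
  moves=[
    [[0,0,0,0,0,0,0],[0,0,0,0,0,0,0],[0,0,0,0,0,0,0],[0,0,0,0,0,0,0],[0,0,0,0,0,0,0]],
  ],
)

```text
time: 19.33
tool_pos: [0.4691, 0.0042, 0.1603]
tcp_rot: [-3.121, 0.359, 0.0]
wrist_force: [-0.2, -0.5, 0.1]
width: -0.002
grip_force: 0.0
```

play_rows(
  moves=[
    [[0,0,0,0,0,0,0],[0,0,0,0,0,0,0],[0,0,0,0,0,0,0],[0,0,0,0,0,0,0],[0,0,0,0,0,0,0]],
  ],
)

```text
time: 19.75
tool_pos: [0.4691, 0.0042, 0.1603]
tcp_rot: [-3.121, 0.359, 0.0]
wrist_force: [0.3, -0.4, -0.2]
width: 0.003
grip_force: 0.0
```

play_rows(
  moves=[
    [[0,0,0,0,0,0,0],[0,0,0,0,0,0,0],[0,0,0,0,0,0,0],[0,0,0,0,0,0,0],[0,0,0,0,0,0,0]],
  ],
)

```text
time: 20.17
tool_pos: [0.4691, 0.0042, 0.1603]
tcp_rot: [-3.121, 0.359, -0.0]
wrist_force: [-0.2, -0.6, 0.4]
width: -0.002
grip_force: 0.0
```

play_rows(
  moves=[
    [[0,0,0,0,0,0,0],[0,0,0,0,0,0,0],[0,0,0,0,0,0,0],[0,0,0,0,0,0,0],[0,0,0,0,0,0,0]],
  ],
)

```text
time: 20.58
tool_pos: [0.4691, 0.0042, 0.1603]
tcp_rot: [3.121, -0.359, -0.0]
wrist_force: [-0.1, -0.3, 0.3]
width: -0.005
grip_force: 0.0
```

play_rows(
  moves=[
    [[0,0,0,0,0,0,0],[0,0,0,0,0,0,0],[0,0,0,0,0,0,0],[0,0,0,0,0,0,0],[0,0,0,0,0,0,0]],
  ],
)

```text
time: 21.0
tool_pos: [0.4691, 0.0042, 0.1603]
tcp_rot: [-3.121, 0.359, 0.0]
wrist_force: [-0.3, 1.0, -0.6]
width: 0.002
grip_force: 0.0
```

play_rows(
  moves=[
    [[0,0,0,0,0,0,0],[0,0,0,0,0,0,0],[0,0,0,0,0,0,0],[0,0,0,0,0,0,0],[0,0,0,0,0,0,0]],
  ],
)

```text
time: 21.42
tool_pos: [0.4691, 0.0042, 0.1603]
tcp_rot: [-3.121, 0.359, -0.0]
wrist_force: [0.1, 0.1, 0.3]
width: 0.003
grip_force: 0.0
```

```bash
python3 -c "
from h import *
rep(3)"
```

```text
t21.42 boom -0.2102 (bar -0.2108 n860) fing yaw -0.0605 tool yaw -0.2292 r 0.3333 z 0.160 | rel mm -50.1 [([0.48, -0.0743], 227), ([0.499, 0.1657], 393)] F [0.1 0.1 0.3]
t21.42 boom -0.2095 (bar -0.2109 n853) fing yaw -0.0605 tool yaw -0.2292 r 0.3333 z 0.160 | rel mm -49.9 [([0.4798, -0.0741], 226), ([0.4981, 0.1662], 379)] F [0.1 0.1 0.3]
t21.42 boom -0.2102 (bar -0.2094 n855) fing yaw -0.0605 tool yaw -0.2292 r 0.3333 z 0.160 | rel mm -50.1 [([0.4799, -0.0741], 227), ([0.4985, 0.1649], 377)] F [0.1 0.1 0.3]
```

play_rows(
  moves=[
    [[0,0,0,0,-0.2,0,0],[0,0,0,0,-0.25,0,0],[0,0,0,0,-0.25,0,0],[0,0,0,0,-0.2,0,0],[0,0,-0.02,0,-0.12,0,0]],
  ],
)

```text
time: 21.98
tool_pos: [0.4927, 0.1053, 0.1604]
tcp_rot: [-3.122, 0.341, -0.001]
wrist_force: [0.6, 0.2, -0.6]
width: 0.002
grip_force: 0.0
```

play_rows(
  moves=[
    [[0,0,0,0,-0.03,0,0],[0,0,0,0,0,0,0],[0,0,0,0,0,0,0]],
  ],
)

```text
time: 22.23
tool_pos: [0.4927, 0.1059, 0.1601]
tcp_rot: [3.122, -0.343, -0.001]
wrist_force: [0.3, 0.5, -0.2]
width: 0.002
grip_force: 0.0
```

```bash
python3 -c "
from h import *
rep(3)"
```

```text
t22.23 boom -0.2104 (bar -0.2108 n865) fing yaw -0.3755 tool yaw -0.2188 r 0.3323 z 0.160 | rel mm 55.3 [([0.4654, -0.0725], 335), ([0.5037, 0.1673], 388)] F [ 0.3  0.5 -0.2]
t22.23 boom -0.2103 (bar -0.2112 n858) fing yaw -0.3755 tool yaw -0.2188 r 0.3323 z 0.160 | rel mm 55.4 [([0.4655, -0.0723], 331), ([0.5041, 0.1674], 395)] F [ 0.3  0.5 -0.2]
t22.23 boom -0.2104 (bar -0.2125 n856) fing yaw -0.3755 tool yaw -0.2188 r 0.3323 z 0.160 | rel mm 55.3 [([0.466, -0.0722], 331), ([0.5033, 0.1675], 395)] F [ 0.3  0.5 -0.2]
```

play_rows(
  moves=[
    [[0,0,0,0,-0.05,0,0],[0,0,0,0,-0.04,0,0],[0,0,0,0,0,0,0],[0,0,0,0,0.09,0,0],[0,0,0,0,0,0,0]],
  ],
)

```text
time: 22.8
tool_pos: [0.4925, 0.1053, 0.1601]
tcp_rot: [3.122, -0.343, -0.001]
wrist_force: [0.1, -0.6, -0.7]
width: 0.002
grip_force: 0.0
```

play_rows(
  moves=[
    [[0,0,0,0,0,0,0],[0,0,0,0,0,0,0],[0,0,0,0,0,0,0],[0,0,0,0,0,0,0],[0,0,0,0,0,0,0]],
  ],
)

```text
time: 23.22
tool_pos: [0.493, 0.1065, 0.1603]
tcp_rot: [-3.123, 0.344, -0.0]
wrist_force: [-0.4, 0.6, -0.1]
width: -0.0
grip_force: 0.0
```

```bash
python3 -c "
from h import *
rep(2)"
```

```text
t23.22 boom -0.2263 (bar -0.2278 n852) fing yaw -0.3775 tool yaw -0.2191 r 0.3322 z 0.160 | rel mm 50.6 [([0.4668, -0.067], 321), ([0.5081, 0.1712], 377)] F [-0.4  0.6 -0.1]
t23.22 boom -0.2276 (bar -0.2279 n864) fing yaw -0.3775 tool yaw -0.2191 r 0.3322 z 0.160 | rel mm 50.2 [([0.4671, -0.0665], 321), ([0.5079, 0.1718], 377)] F [-0.4  0.6 -0.1]
```

play_rows(
  moves=[
    [[0,0,0,0,0,0,0],[0,0,0,0,0,0,0],[0,0,0,0,0,0,0],[0,0,0,0,0,0,0],[0,0,0,0,0,0,0]],
  ],
)

```text
time: 23.73
tool_pos: [0.4929, 0.1065, 0.1603]
tcp_rot: [-3.123, 0.344, 0.0]
wrist_force: [-0.3, 0.3, 0.0]
width: 0.002
grip_force: 0.0
```

```bash
python3 -c "
from h import *
rep(2)"
```

```text
t23.73 boom -0.2379 (bar -0.2373 n860) fing yaw -0.3775 tool yaw -0.2191 r 0.3323 z 0.160 | rel mm 46.8 [([0.4681, -0.0621], 317), ([0.5099, 0.1752], 381)] F [-0.3  0.3  0. ]
t23.73 boom -0.2396 (bar -0.2393 n854) fing yaw -0.3775 tool yaw -0.2191 r 0.3323 z 0.160 | rel mm 46.2 [([0.4683, -0.0612], 322), ([0.5104, 0.1751], 365)] F [-0.3  0.3  0. ]
```

play_rows(
  moves=[
    [[0,0,0.06,0,0.2,0,0],[0,0,0,0,0.25,0,0],[0,0,0,0,0.25,0,0],[0,0,0,0,0.16,0,0],[0,0,0,0,0.08,0,0]],
  ],
)

```text
time: 24.25
tool_pos: [0.4697, 0.0136, 0.1602]
tcp_rot: [3.116, -0.392, -0.0]
wrist_force: [-0.8, 0.2, -0.1]
width: -0.0
grip_force: 0.0
```

```bash
python3 -c "
from h import *
rep(2)"
```

```text
t24.25 boom -0.2482 (bar -0.2487 n870) fing yaw -0.0890 tool yaw -0.2506 r 0.3334 z 0.160 | rel mm -53.3 [([0.4792, -0.0613], 216), ([0.5068, 0.1777], 374)] F [-0.8  0.2 -0.1]
t24.25 boom -0.2493 (bar -0.2511 n862) fing yaw -0.0890 tool yaw -0.2506 r 0.3334 z 0.160 | rel mm -53.7 [([0.4793, -0.0614], 218), ([0.5073, 0.1775], 368)] F [-0.8  0.2 -0.1]
```

play_rows(
  moves=[
    [[0,0,0,0,0.08,0,0],[0,0,0,0,0.05,0,0],[0,0,0,0,0,0,0],[0,0,0,0,-0.13,0,0],[0,0,0,0,0,0,0]],
  ],
)

```text
time: 24.77
tool_pos: [0.4709, 0.0165, 0.1604]
tcp_rot: [-3.116, 0.389, -0.001]
wrist_force: [-0.3, -0.3, 0.1]
width: 0.004
grip_force: 0.0
```

```bash
python3 -c "
from h import *
rep(2)"
```

```text
t24.77 boom -0.2558 (bar -0.2567 n866) fing yaw -0.0978 tool yaw -0.2486 r 0.3325 z 0.160 | rel mm -52.9 [([0.4781, -0.0617], 211), ([0.5082, 0.1813], 371)] F [-0.3 -0.3  0.1]
t24.77 boom -0.2571 (bar -0.2578 n864) fing yaw -0.0978 tool yaw -0.2486 r 0.3325 z 0.160 | rel mm -53.3 [([0.4781, -0.0615], 207), ([0.5081, 0.181], 369)] F [-0.3 -0.3  0.1]
```

play_rows(
  moves=[
    [[0,0,0,0,0,0,0],[0,0,0,0,0,0,0],[0,0,0,0,0,0,0],[0,0,0,0,0,0,0],[0,0,0,0,0,0,0]],
  ],
)

```text
time: 25.28
tool_pos: [0.4703, 0.015, 0.1603]
tcp_rot: [3.117, -0.391, 0.0]
wrist_force: [0.1, -0.9, -0.6]
width: -0.003
grip_force: 0.0
```

```bash
python3 -c "
from h import *
rep(2)"
```

```text
t25.28 boom -0.2624 (bar -0.2624 n860) fing yaw -0.0933 tool yaw -0.2494 r 0.3329 z 0.160 | rel mm -56.6 [([0.4792, -0.0578], 207), ([0.5095, 0.1819], 366)] F [ 0.1 -0.9 -0.6]
t25.28 boom -0.2630 (bar -0.2631 n863) fing yaw -0.0933 tool yaw -0.2494 r 0.3329 z 0.160 | rel mm -56.8 [([0.4793, -0.0575], 203), ([0.5102, 0.1821], 364)] F [ 0.1 -0.9 -0.6]
```

play_rows(
  moves=[
    [[0,0,0,0,0.08,0,0],[0,0,0,0,0.05,0,0],[0,0,0,0,0,0,0],[0,0,0,0,-0.15,0,0],[0,0,0,0,-0.1,0,0]],
  ],
)

```text
time: 25.8
tool_pos: [0.4734, 0.0268, 0.1603]
tcp_rot: [-3.117, 0.393, -0.0]
wrist_force: [0.4, -0.2, -0.2]
width: -0.0
grip_force: 0.0
```

```bash
python3 -c "
from h import *
rep(2)"
```

```text
t25.80 boom -0.2594 (bar -0.2598 n862) fing yaw -0.1297 tool yaw -0.2510 r 0.3312 z 0.160 | rel mm -43.4 [([0.4773, -0.0603], 221), ([0.5092, 0.1817], 363)] F [ 0.4 -0.2 -0.2]
t25.80 boom -0.2592 (bar -0.2602 n874) fing yaw -0.1297 tool yaw -0.2510 r 0.3312 z 0.160 | rel mm -43.4 [([0.4775, -0.0603], 223), ([0.5086, 0.1817], 364)] F [ 0.4 -0.2 -0.2]
```

play_rows(
  moves=[
    [[0,0,0,0,0,0,0],[0,0,0,0,0,0,0],[0,0,0,0,0,0,0],[0,0,0,0,0,0,0],[0,0,0,0,0,0,0]],
  ],
)

```text
time: 26.32
tool_pos: [0.4732, 0.0266, 0.1603]
tcp_rot: [3.117, -0.391, -0.0]
wrist_force: [-0.2, -0.1, -0.4]
width: 0.003
grip_force: 0.0
```

```bash
python3 -c "
from h import *
rep(2)"
```

```text
t26.32 boom -0.2518 (bar -0.2505 n860) fing yaw -0.1289 tool yaw -0.2495 r 0.3313 z 0.160 | rel mm -41.2 [([0.4781, -0.0608], 226), ([0.5068, 0.1793], 366)] F [-0.2 -0.1 -0.4]
t26.32 boom -0.2492 (bar -0.2508 n868) fing yaw -0.1289 tool yaw -0.2495 r 0.3313 z 0.160 | rel mm -40.3 [([0.4783, -0.0609], 228), ([0.5064, 0.1788], 368)] F [-0.2 -0.1 -0.4]
```

play_rows(
  moves=[
    [[0,0,0,0,-0.2,0,0],[0,0,0,0,-0.25,0,0],[0,0,0,0,-0.25,0,0],[0,0,0,0,-0.15,0,0],[0,0,0,0,-0.08,0,0]],
  ],
)

```text
time: 26.83
tool_pos: [0.4967, 0.1185, 0.1604]
tcp_rot: [-3.117, 0.388, -0.001]
wrist_force: [-0.0, 0.3, 0.1]
width: -0.003
grip_force: 0.0
```

```bash
python3 -c "
from h import *
rep(2)"
```

```text
t26.83 boom -0.2429 (bar -0.2427 n864) fing yaw -0.4153 tool yaw -0.2479 r 0.3334 z 0.160 | rel mm 57.7 [([0.463, -0.0626], 322), ([0.5111, 0.177], 392)] F [-0.   0.3  0.1]
t26.83 boom -0.2429 (bar -0.2440 n861) fing yaw -0.4153 tool yaw -0.2479 r 0.3334 z 0.160 | rel mm 57.7 [([0.4629, -0.0625], 325), ([0.5111, 0.1771], 395)] F [-0.   0.3  0.1]
```

play_rows(
  moves=[
    [[0,0,0,0,-0.03,0,0],[0,0,0,0,0,0,0],[0,0,0,0,0.1,0,0],[0,0,0,0,0.05,0,0],[0,0,0,0,0,0,0]],
  ],
)

```text
time: 27.35
tool_pos: [0.4927, 0.1036, 0.1602]
tcp_rot: [3.116, -0.393, -0.001]
wrist_force: [-0.3, 0.1, -0.2]
width: 0.003
grip_force: 0.0
```

```bash
python3 -c "
from h import *
rep(2)"
```

```text
t27.35 boom -0.2382 (bar -0.2386 n868) fing yaw -0.3690 tool yaw -0.2509 r 0.3314 z 0.160 | rel mm 43.8 [([0.4692, -0.0611], 318), ([0.5103, 0.176], 372)] F [-0.3  0.1 -0.2]
t27.35 boom -0.2380 (bar -0.2389 n856) fing yaw -0.3690 tool yaw -0.2509 r 0.3314 z 0.160 | rel mm 43.9 [([0.4693, -0.0609], 316), ([0.5093, 0.1754], 369)] F [-0.3  0.1 -0.2]
```

play_rows(
  moves=[
    [[0,0,0,0,0,0,0],[0,0,0,0,0,0,0],[0,0,0,0,0,0,0],[0,0,0,0,0,0,0],[0,0,0,0,0,0,0]],
  ],
)

```text
time: 27.87
tool_pos: [0.4933, 0.1055, 0.1603]
tcp_rot: [3.117, -0.39, -0.0]
wrist_force: [0.2, 0.3, 0.9]
width: -0.002
grip_force: 0.0
```

```bash
python3 -c "
from h import *
rep(2)"
```

```text
t27.87 boom -0.2339 (bar -0.2350 n864) fing yaw -0.3751 tool yaw -0.2489 r 0.3315 z 0.160 | rel mm 47.3 [([0.4683, -0.0635], 314), ([0.5087, 0.1738], 376)] F [0.2 0.3 0.9]
t27.87 boom -0.2330 (bar -0.2338 n857) fing yaw -0.3751 tool yaw -0.2489 r 0.3315 z 0.160 | rel mm 47.6 [([0.4684, -0.0632], 318), ([0.5084, 0.1735], 375)] F [0.2 0.3 0.9]
```

play_rows(
  moves=[
    [[0,0,0,0,-0.1,0,0],[0,0,0,0,-0.046,0,0],[0,0,0,0,0,0,0],[0,0,0,0,0.1,0,0],[0,0,0,0,0.05,0,0]],
  ],
)

```text
time: 28.38
tool_pos: [0.4928, 0.1043, 0.1601]
tcp_rot: [3.117, -0.388, -0.001]
wrist_force: [-0.0, 0.0, -0.2]
width: -0.003
grip_force: 0.0
```

```bash
python3 -c "
from h import *
rep(2)"
```

```text
t28.38 boom -0.2347 (bar -0.2358 n866) fing yaw -0.3713 tool yaw -0.2480 r 0.3316 z 0.160 | rel mm 45.8 [([0.4687, -0.0632], 311), ([0.5103, 0.1753], 364)] F [-0.   0.  -0.2]
t28.38 boom -0.2352 (bar -0.2368 n852) fing yaw -0.3713 tool yaw -0.2480 r 0.3316 z 0.160 | rel mm 45.6 [([0.4694, -0.0625], 312), ([0.5096, 0.1757], 370)] F [-0.   0.  -0.2]
```

play_rows(
  moves=[
    [[0,0,0,0,0,0,0],[0,0,0,0,0,0,0],[0,0,0,0,0,0,0],[0,0,0,0,0,0,0],[0,0,0,0,0,0,0]],
  ],
)

```text
time: 28.9
tool_pos: [0.4932, 0.105, 0.1603]
tcp_rot: [-3.117, 0.39, -0.0]
wrist_force: [-0.6, 1.1, 0.7]
width: -0.0
grip_force: 0.0
```

```bash
python3 -c "
from h import *
rep(2)"
```

```text
t28.90 boom -0.2387 (bar -0.2390 n866) fing yaw -0.3736 tool yaw -0.2492 r 0.3315 z 0.160 | rel mm 45.2 [([0.4693, -0.0606], 313), ([0.5098, 0.1755], 374)] F [-0.6  1.1  0.7]
t28.90 boom -0.2397 (bar -0.2390 n862) fing yaw -0.3736 tool yaw -0.2492 r 0.3315 z 0.160 | rel mm 44.9 [([0.469, -0.0607], 310), ([0.5096, 0.1752], 369)] F [-0.6  1.1  0.7]
```

play_rows(
  moves=[
    [[0,0,0,0,0.2,0,0],[0,0,0,0,0.25,0,0],[0,0,0,0,0.25,0,0],[0,0,0,0,0.2,0,0],[0,0,0,0,0.08,0,0]],
  ],
)

```text
time: 29.42
tool_pos: [0.4683, 0.0082, 0.1602]
tcp_rot: [3.116, -0.392, -0.0]
wrist_force: [-0.3, -0.2, 0.3]
width: -0.003
grip_force: 0.0
```

play_rows(
  moves=[
    [[0,0,0,0,0,0,0],[0,0,0,0,0,0,0]],
  ],
)

```text
time: 29.58
tool_pos: [0.4693, 0.0101, 0.1604]
tcp_rot: [-3.116, 0.392, -0.001]
wrist_force: [-0.0, 0.5, 0.4]
width: 0.005
grip_force: 0.0
```

```bash
python3 -c "
from h import *
rep(2)"
```

```text
t29.58 boom -0.2442 (bar -0.2454 n864) fing yaw -0.0784 tool yaw -0.2505 r 0.3336 z 0.160 | rel mm -55.6 [([0.4796, -0.0626], 213), ([0.5056, 0.1769], 364)] F [-0.   0.5  0.4]
t29.58 boom -0.2432 (bar -0.2447 n863) fing yaw -0.0784 tool yaw -0.2505 r 0.3336 z 0.160 | rel mm -55.2 [([0.4798, -0.0627], 213), ([0.505, 0.1764], 369)] F [-0.   0.5  0.4]
```

play_rows(
  moves=[
    [[0,0,0,0,0.06,0,0],[0,0,0,0,0.05,0,0],[0,0,0,0,0,0,0],[0,0,0,0,-0.11,0,0],[0,0,0,0,0,0,0]],
  ],
)

```text
time: 30.1
tool_pos: [0.4695, 0.0113, 0.1604]
tcp_rot: [-3.116, 0.39, -0.001]
wrist_force: [-0.1, 0.5, 0.3]
width: 0.005
grip_force: 0.0
```

play_rows(
  moves=[
    [[0,0,0,0,0,0,0],[0,0,0,0,0,0,0]],
  ],
)

```text
time: 30.27
tool_pos: [0.4691, 0.0103, 0.1603]
tcp_rot: [3.117, -0.389, -0.0]
wrist_force: [-0.2, 0.4, 0.6]
width: 0.005
grip_force: 0.0
```

```bash
python3 -c "
from h import *
rep(2)"
```

```text
t30.27 boom -0.2434 (bar -0.2445 n860) fing yaw -0.0790 tool yaw -0.2483 r 0.3338 z 0.160 | rel mm -55.1 [([0.4795, -0.0629], 214), ([0.5064, 0.1772], 361)] F [-0.2  0.4  0.6]
t30.27 boom -0.2443 (bar -0.2444 n853) fing yaw -0.0790 tool yaw -0.2483 r 0.3338 z 0.160 | rel mm -55.4 [([0.4794, -0.0636], 218), ([0.5062, 0.1769], 361)] F [-0.2  0.4  0.6]
```

play_rows(
  moves=[
    [[0,0,0,0,0,0,0],[0,0,0,0,0,0,0],[0,0,0,0,0,0,0],[0,0,0,0,0,0,0],[0,0,0,0,0,0,0]],
  ],
)

```text
time: 30.78
tool_pos: [0.469, 0.0099, 0.1603]
tcp_rot: [-3.117, 0.391, -0.0]
wrist_force: [0.4, -0.1, 0.5]
width: 0.004
grip_force: 0.0
```

```bash
python3 -c "
from h import *
rep(2)"
```

```text
t30.78 boom -0.2425 (bar -0.2438 n866) fing yaw -0.0777 tool yaw -0.2493 r 0.3338 z 0.160 | rel mm -55.2 [([0.4794, -0.0639], 216), ([0.505, 0.1759], 377)] F [ 0.4 -0.1  0.5]
t30.78 boom -0.2432 (bar -0.2432 n862) fing yaw -0.0777 tool yaw -0.2493 r 0.3338 z 0.160 | rel mm -55.5 [([0.4792, -0.0632], 214), ([0.5047, 0.1762], 374)] F [ 0.4 -0.1  0.5]
```

play_rows(
  moves=[
    [[0,0,0,0,-0.11,0,0],[0,0,0,0,-0.12,0,0],[0,0,0,0,-0.12,0,0],[0,0,0,0,-0.11,0,0],[0,0,0,0,-0.06,0,0]],
  ],
)

```text
time: 31.3
tool_pos: [0.4823, 0.0623, 0.1603]
tcp_rot: [-3.117, 0.388, -0.0]
wrist_force: [0.6, -0.3, -0.4]
width: -0.003
grip_force: 0.0
```

play_rows(
  moves=[
    [[0,0,0,0,0,0,0],[0,0,0,0,0,0,0],[0,0,0,0,0,0,0],[0,0,0,0,0,0,0],[0,0,0,0,0,0,0]],
  ],
)

```text
time: 31.72
tool_pos: [0.4817, 0.06, 0.1603]
tcp_rot: [3.117, -0.391, -0.0]
wrist_force: [-0.5, 0.1, -0.1]
width: 0.0
grip_force: 0.0
```

```bash
python3 -c "
from h import *
rep(2)"
```

```text
t31.72 boom -0.2401 (bar -0.2406 n863) fing yaw -0.2330 tool yaw -0.2497 r 0.3290 z 0.160 | rel mm -2.4 [([0.4798, -0.0556], 250), ([0.5051, 0.1749], 382)] F [-0.5  0.1 -0.1]
t31.72 boom -0.2391 (bar -0.2392 n861) fing yaw -0.2330 tool yaw -0.2497 r 0.3290 z 0.160 | rel mm -2.0 [([0.4796, -0.0557], 255), ([0.5047, 0.1745], 379)] F [-0.5  0.1 -0.1]
```

play_rows(
  moves=[
    [[0,0,0,0,0,0,0],[0,0,0,0,0,0,0],[0,0,0,0,0,0,0],[0,0,0,0,0,0,0],[0,0,0,0,0,0,0]],
  ],
)

```text
time: 32.23
tool_pos: [0.4818, 0.0603, 0.1603]
tcp_rot: [-3.117, 0.391, -0.0]
wrist_force: [0.2, 0.0, 0.4]
width: -0.003
grip_force: 0.0
```

play_rows(
  moves=[
    [[0,0,0,0,0,0,0],[0,0,0,0,0,0,0],[0,0,0,0,0,0,0],[0,0,0,0,0,0,0],[0,0,0,0,0,0,0]],
  ],
)

```text
time: 32.65
tool_pos: [0.4818, 0.0604, 0.1603]
tcp_rot: [-3.117, 0.39, 0.0]
wrist_force: [-0.4, -0.4, 0.1]
width: -0.004
grip_force: 0.0
```

```bash
python3 -c "
from h import *
rep(2)
for n in ('scene','top'):
    c=cam(n);b=boom(c);P=pts(c);hsv=cv2.cvtColor(c['image'],cv2.COLOR_RGB2HSV)
    print(n,b[0].round(4),round(b[1],4),round(b[2],4))
cv2.imwrite('pics/s4.png',cv2.resize(cam('scene')['image'][140:260,140:300,::-1],(800,600)))
"
```

```text
t32.65 boom -0.2396 (bar -0.2396 n859) fing yaw -0.2342 tool yaw -0.2492 r 0.3290 z 0.160 | rel mm -1.8 [([0.4796, -0.0559], 250), ([0.5046, 0.1745], 379)] F [-0.4 -0.4  0.1]
t32.65 boom -0.2398 (bar -0.2398 n858) fing yaw -0.2342 tool yaw -0.2492 r 0.3290 z 0.160 | rel mm -1.8 [([0.4796, -0.0565], 252), ([0.5049, 0.1743], 376)] F [-0.4 -0.4  0.1]
scene [0.609  0.0313] -0.2407 -0.2383
top [0.6078 0.0304] -0.2348 -0.2369
```

View pics/s4.png

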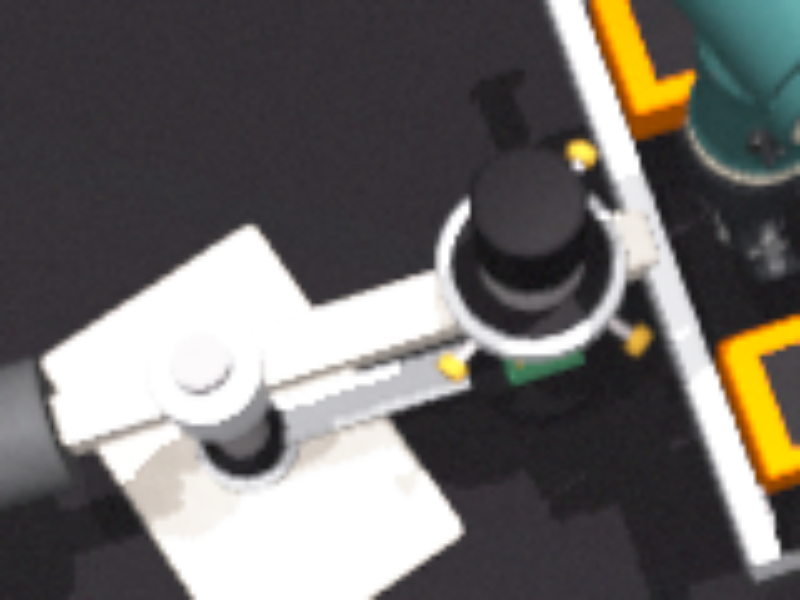

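The crop shows the lens ring (535,270) over the green board, with the barrel within about 1.5 mm of the specimen in both cameras and the boom at rest. I'll hold for more than 6 s with the hand standing free in the middle of the yoke.

play_rows(
  moves=[
    [[0,0,0,0,0,0,0],[0,0,0,0,0,0,0],[0,0,0,0,0,0,0],[0,0,0,0,0,0,0],[0,0,0,0,0,0,0]],
  ],
)

```text
time: 33.32
tool_pos: [0.4818, 0.0604, 0.1603]
tcp_rot: [-3.117, 0.39, 0.0]
wrist_force: [0.8, 0.0, 0.1]
width: -0.0
grip_force: 0.0
```

play_rows(
  moves=[
    [[0,0,0,0,0,0,0],[0,0,0,0,0,0,0],[0,0,0,0,0,0,0],[0,0,0,0,0,0,0],[0,0,0,0,0,0,0]],
  ],
)

```text
time: 33.73
tool_pos: [0.4818, 0.0603, 0.1603]
tcp_rot: [3.117, -0.39, -0.0]
wrist_force: [0.2, 0.7, 0.4]
width: 0.001
grip_force: 0.0
```

play_rows(
  moves=[
    [[0,0,0,0,0,0,0],[0,0,0,0,0,0,0],[0,0,0,0,0,0,0],[0,0,0,0,0,0,0],[0,0,0,0,0,0,0]],
  ],
)

```text
time: 34.15
tool_pos: [0.4818, 0.0603, 0.1603]
tcp_rot: [3.117, -0.39, -0.0]
wrist_force: [-0.4, 0.2, -0.2]
width: 0.0
grip_force: 0.0
```

play_rows(
  moves=[
    [[0,0,0,0,0,0,0],[0,0,0,0,0,0,0],[0,0,0,0,0,0,0],[0,0,0,0,0,0,0],[0,0,0,0,0,0,0]],
  ],
)

```text
time: 34.57
tool_pos: [0.4818, 0.0603, 0.1603]
tcp_rot: [3.117, -0.39, -0.0]
wrist_force: [0.5, 0.1, -0.4]
width: 0.0
grip_force: 0.0
```

play_rows(
  moves=[
    [[0,0,0,0,0,0,0],[0,0,0,0,0,0,0],[0,0,0,0,0,0,0],[0,0,0,0,0,0,0],[0,0,0,0,0,0,0]],
  ],
)

```text
time: 34.98
tool_pos: [0.4818, 0.0603, 0.1603]
tcp_rot: [3.117, -0.39, 0.0]
wrist_force: [0.1, 0.4, 0.4]
width: 0.002
grip_force: 0.0
```

play_rows(
  moves=[
    [[0,0,0,0,0,0,0],[0,0,0,0,0,0,0],[0,0,0,0,0,0,0],[0,0,0,0,0,0,0],[0,0,0,0,0,0,0]],
  ],
)

```text
time: 35.4
tool_pos: [0.4818, 0.0604, 0.1603]
tcp_rot: [-3.117, 0.39, -0.0]
wrist_force: [0.3, 0.5, -0.3]
width: 0.004
grip_force: 0.0
```

play_rows(
  moves=[
    [[0,0,0,0,0,0,0],[0,0,0,0,0,0,0],[0,0,0,0,0,0,0],[0,0,0,0,0,0,0],[0,0,0,0,0,0,0]],
  ],
)

```text
time: 35.82
tool_pos: [0.4818, 0.0603, 0.1603]
tcp_rot: [3.117, -0.39, -0.0]
wrist_force: [0.4, 0.4, -0.3]
width: -0.0
grip_force: 0.0
```

play_rows(
  moves=[
    [[0,0,0,0,0,0,0],[0,0,0,0,0,0,0],[0,0,0,0,0,0,0],[0,0,0,0,0,0,0],[0,0,0,0,0,0,0]],
  ],
)

```text
time: 36.23
tool_pos: [0.4819, 0.0604, 0.1603]
tcp_rot: [3.117, -0.39, 0.0]
wrist_force: [0.2, 0.4, -0.0]
width: -0.0
grip_force: 0.0
```

```bash
python3 -c "
from h import *
rep(2)"
```

```text
t36.23 boom -0.2385 (bar -0.2408 n862) fing yaw -0.2343 tool yaw -0.2492 r 0.3289 z 0.160 | rel mm -1.4 [([0.4796, -0.0564], 249), ([0.5046, 0.1743], 376)] F [ 0.2  0.4 -0. ]
t36.23 boom -0.2394 (bar -0.2406 n865) fing yaw -0.2343 tool yaw -0.2492 r 0.3289 z 0.160 | rel mm -1.7 [([0.4798, -0.0563], 254), ([0.5049, 0.1752], 382)] F [ 0.2  0.4 -0. ]
```

play_rows(
  moves=[
    [[0,0,0,0,0,0,0],[0,0,0,0,0,0,0],[0,0,0,0,0,0,0],[0,0,0,0,0,0,0],[0,0,0,0,0,0,0]],
  ],
)

```text
time: 36.75
tool_pos: [0.4818, 0.0604, 0.1603]
tcp_rot: [-3.117, 0.39, 0.0]
wrist_force: [0.6, -0.4, -0.4]
width: 0.001
grip_force: 0.0
```

play_rows(
  moves=[
    [[0,0,0,0,0,0,0],[0,0,0,0,0,0,0],[0,0,0,0,0,0,0],[0,0,0,0,0,0,0],[0,0,0,0,0,0,0]],
  ],
)

```text
time: 37.17
tool_pos: [0.4819, 0.0604, 0.1603]
tcp_rot: [-3.117, 0.39, -0.0]
wrist_force: [-0.3, -0.8, 0.5]
width: 0.001
grip_force: 0.0
```

play_rows(
  moves=[
    [[0,0,0,0,0,0,0],[0,0,0,0,0,0,0],[0,0,0,0,0,0,0],[0,0,0,0,0,0,0],[0,0,0,0,0,0,0]],
  ],
)

```text
time: 37.58
tool_pos: [0.4818, 0.0604, 0.1603]
tcp_rot: [-3.117, 0.39, 0.0]
wrist_force: [-0.2, -0.6, 0.3]
width: 0.005
grip_force: 0.0
```

play_rows(
  moves=[
    [[0,0,0,0,0,0,0],[0,0,0,0,0,0,0],[0,0,0,0,0,0,0],[0,0,0,0,0,0,0],[0,0,0,0,0,0,0]],
  ],
)

```text
time: 38.0
tool_pos: [0.4819, 0.0603, 0.1603]
tcp_rot: [-3.117, 0.39, -0.0]
wrist_force: [-0.9, 0.2, 0.0]
width: 0.004
grip_force: 0.0
```

play_rows(
  moves=[
    [[0,0,0,0,0,0,0],[0,0,0,0,0,0,0],[0,0,0,0,0,0,0],[0,0,0,0,0,0,0],[0,0,0,0,0,0,0]],
  ],
)

```text
time: 38.42
tool_pos: [0.4818, 0.0603, 0.1603]
tcp_rot: [-3.117, 0.39, -0.0]
wrist_force: [0.7, -0.2, -0.1]
width: 0.002
grip_force: 0.0
```

play_rows(
  moves=[
    [[0,0,0,0,0,0,0],[0,0,0,0,0,0,0],[0,0,0,0,0,0,0],[0,0,0,0,0,0,0],[0,0,0,0,0,0,0]],
  ],
)

```text
time: 38.83
tool_pos: [0.4818, 0.0604, 0.1603]
tcp_rot: [-3.117, 0.39, -0.0]
wrist_force: [-0.6, 0.9, 0.4]
width: 0.002
grip_force: 0.0
```

play_rows(
  moves=[
    [[0,0,0,0,0,0,0],[0,0,0,0,0,0,0],[0,0,0,0,0,0,0],[0,0,0,0,0,0,0],[0,0,0,0,0,0,0]],
  ],
)

```text
time: 39.25
tool_pos: [0.4818, 0.0604, 0.1603]
tcp_rot: [-3.117, 0.39, 0.0]
wrist_force: [0.2, 1.1, 0.3]
width: 0.0
grip_force: 0.0
```

```bash
python3 -c "
from h import *
rep(2)"
```

```text
t39.25 boom -0.2384 (bar -0.2401 n851) fing yaw -0.2343 tool yaw -0.2492 r 0.3289 z 0.160 | rel mm -1.4 [([0.4799, -0.0559], 257), ([0.505, 0.1746], 376)] F [0.2 1.1 0.3]
t39.25 boom -0.2395 (bar -0.2413 n859) fing yaw -0.2343 tool yaw -0.2492 r 0.3289 z 0.160 | rel mm -1.8 [([0.4796, -0.0562], 252), ([0.5047, 0.1744], 376)] F [0.2 1.1 0.3]
```

The boom has been still for over 7 s, so the hand can go straight up and then back.

play_rows(
  moves=[
    [[0,0,0,0,0,-0.2,0],[0,0,0,0,0,-0.25,0],[0,0,0,0,0,-0.25,0],[0,0,0,0,0,-0.25,0],[0,0,0,0,0,-0.15,0]],
  ],
)

```text
time: 39.77
tool_pos: [0.4829, 0.0604, 0.2734]
tcp_rot: [-3.117, 0.39, -0.006]
wrist_force: [0.4, 0.3, 0.6]
width: -0.002
grip_force: 0.0
```

play_rows(
  moves=[
    [[0,0,0,-0.1,0,0,0],[0,0,0,-0.2,0,0,0],[0,0,0,-0.2,0,0,0],[0,0,0,-0.1,0,0,0],[0,0,0,0,0,0,0]],
  ],
)

```text
time: 40.18
tool_pos: [0.4212, 0.0755, 0.269]
tcp_rot: [3.117, -0.389, -0.003]
wrist_force: [-0.2, -0.9, 0.2]
width: 0.003
grip_force: 0.0
```

play_rows(
  moves=[
    [[0,0,0,0,0,0,0],[0,0,0,0,0,0,0],[0,0,0,0,0,0,0],[0,0,0,0,0,0,0],[0,0,0,0,0,0,0]],
  ],
)

```text
time: 40.6
tool_pos: [0.4242, 0.075, 0.2701]
tcp_rot: [3.117, -0.391, -0.0]
wrist_force: [-0.2, 0.3, -0.2]
width: -0.0
grip_force: 0.0
```

```bash
python3 -c "
from h import *
rep(2)
print(bot.finish_job())"
```

```text
t40.60 boom -0.2395 (bar -0.2395 n866) fing yaw -0.2365 tool yaw -0.2496 r 0.3884 z 0.270 | rel mm -1.0 [([0.4517, -0.0488], 537), ([0.5057, 0.1727], 407)] F [-0.2  0.3 -0.2]
t40.60 boom -0.2396 (bar -0.2398 n855) fing yaw -0.2365 tool yaw -0.2496 r 0.3884 z 0.270 | rel mm -1.1 [([0.4514, -0.049], 529), ([0.5054, 0.1721], 406)] F [-0.2  0.3 -0.2]
the job is handed in; nothing more can be done
None
```

The lens came to rest within about 2 mm of the specimen's centre by both cameras and stood still for over 7 s before I lifted the hand clear; I handed the job in at about 41 s, and no verdict was shown.

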